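# Centre and clamp a figure on the painting stage

## Task

Stand the figure with the red cloak on the black stage plate, between the fixed stop and the orange sliding stop and centred on the white line, and let go of it; then turn the blue clamp knob clockwise so that the sliding stop closes and grips the figure's base square against the fixed stop. Leave the other figures and the paint pot alone, and set the red figure down without dropping it or slamming it onto the plate.

Things in the scene. Friction and masses are not known exactly. Their poses are not given: they have to be found in the camera images.
- mini_red: Loose figure, RED cloak and helmet, 70 g. Origin: centre of the underside of its black 40 x 40 x 6 mm base; z up; it faces its -x. Bronze torso 16 mm (x) by 20 mm (y), 23 to 51 mm above the underside, flat sides at y = +-10 mm: grip across y, TCP about 41 mm above the underside. Cloak to x = +11.5 mm, sword in front to x = -14 mm; helmet top at 67 mm.
- mini_green: Bystander: same figure with a green cloak and helmet. Leave alone.
- mini_blue: Bystander: same figure with a blue cloak and helmet. Leave alone.
- paint_pot: Bystander: small paint pot, 32 mm across, 45 mm high, with a magenta label and white cap. Leave alone.
- stage: Fixed black plate on the table, 130 mm along x, 250 mm along y, 12 mm thick. Origin: centre of its underside. Near its +y end an aluminium fixed stop, 90 mm long along x, 14 mm high above the plate, inner face at y = +85 mm. The orange sliding stop faces it. The blue clamp knob stands near the -y end, at x = 0, y = -75 mm.
- stage_centre (a point): Where the centre of the figure's underside must end: crossing of the two white lines on the plate's top, 12 mm above the table, 20 mm from the fixed stop's face. Axes as the stage: y points to the fixed stop, x runs along the stops. The white centre line is x = 0; red marks on top of both stops show it too.
- pad: Orange sliding stop, 90 mm (x) by 8 mm (y), 14 mm high. Origin: centre of its underside, on the plate's top; pressing face 4 mm on in +y. With the clamp at 0 the face is 55 mm from the fixed stop; each clamp radian brings it 12 mm nearer, so it meets the 40 mm base at 1.25 rad; beyond that a spring behind it yields (up to 5 N). Moved by the clamp only.
- clamp (a joint): Turn of the blue clamp knob, rad: 0 open, grows clockwise seen from above, end stop at 1.55. Stays where it is left; turns with about 0.2 N m.
- clamp_grip (a point): On the knob's vertical axis, 49 mm above the table, the height to grip. Upright blue bar 42 mm long, 14 mm thick, up to 56 mm above the table, on a 44 mm disc whose top is 26 mm above the table; grip across the bar's thickness. Axes turn with the knob: the bar lies along x (the stage's x when the clamp is at 0); z up.

How it is judged:
On the way, in this order (a step that is already met when the one before it is completed fails the run):
1. the red figure stands upright on the plate between the two stops, within 6 mm of the white centre line, let go, while the clamp is still open (under 0.45 rad) (x of mini_red in the frame of stage_centre between -0.006 and 0.006 m and y of mini_red in the frame of stage_centre between -0.018 and 0.003 m and z of mini_red in the frame of stage_centre below 0.003 m and angle between mini_red's own z axis and vertical below 0.08 rad and contact force between the fingers and mini_red below 0.05 N and value of joint clamp below 0.45 rad), for 0.2 s.
2. the clamp knob is turned to at least 1.40 rad and the sliding stop presses on the figure's base (value of joint clamp above 1.4 rad and contact force between pad and mini_red above 0.5 N), for 0.2 s.
At the end, for the whole second after the job is handed in: Red figure upright and still on the plate: centre within 6 mm of the white centre line along the stops and 3 mm of the crossing across them, base square to the stops within 4.5 degrees (any quarter turn), clamp at 1.40 rad or more, sliding stop pressing on the base (over 0.5 N) (all of step 2 and x of mini_red in the frame of stage_centre between -0.006 and 0.006 m and y of mini_red in the frame of stage_centre between -0.003 and 0.003 m and z of mini_red in the frame of stage_centre between -0.003 and 0.003 m and angle between mini_red's own z axis and vertical below 0.08 rad and (angle between the x axis of mini_red and the x axis of stage, either way round below 0.08 rad or angle between the x axis of mini_red and the y axis of stage, either way round below 0.08 rad) and linear speed of mini_red below 0.02 m/s); the robot touches nothing.
It fails at once if another figure or the paint pot is moved by more than 25 mm or knocked over (distance of any of mini_green, mini_blue, paint_pot from where it was at the start of the episode above 0.025 m or angle between any of mini_green, mini_blue, paint_pot's own z axis and vertical above 0.5 rad).
It fails at once if the red figure is slammed or pressed onto the stage with more than 40 N (contact force between mini_red and stage above 40 N).
It fails at once if the red figure is dropped: free of the fingers while its underside is more than 10 mm above the plate (22 mm above the table) (height (world z) of mini_red above 0.022 m and contact force between the fingers and mini_red below 0.05 N).
It also fails if it takes over 46 s, if anything falls off the work surface, if the arm or the gripper's body presses on something with over 40 N, if the wrist force passes 120 N, or if a joint passes its speed limit or range.

## Robot

A 7-joint arm with a two-finger parallel gripper is mounted at the origin on the work surface. World frame = base frame: x ahead of the robot, y to its left, z up, the work surface at z = 0. Lengths are in m, angles in rad, forces in N, time in s.
With the tool pointing down it reaches from about 0.425 to 0.95 m from the base axis. Payload 4.7 kg.
Tool frame: the origin (TCP) lies between the finger pads, 19 mm behind the fingertips; this is the grasp point; z points along the fingers, x is the direction in which the jaws open and shut, and the axes are right-handed (so a half turn about z gives the same grasp; the last joint's range is limited). The gripper opens to 85 mm and grips with 20 to 120 N. Pads are 22 mm wide; open, the fingers measure 114 mm over their backs; the gripper's body (76 mm by 85 mm) begins 54 mm behind the grasp point. The pads swing forward as they close: fully open they stand 13 mm farther back than shut.
Start: joints at [1.194, 0.469, -0.049, 1.532, 0.024, 1.141, -0.082], TCP at [0.23, -0.635, 0.25] pointing down, gripper open.
Joint ranges: [-2.59, 2.59], [-0.33, 1.99], [-1.39, 1.29], [0.1, 2.45], [-1.04, 4.18], [0.21, 1.99], [-2.66, 2.66]. Speed limits (rad/s): [2.57, 2.57, 3.14, 3.14, 3.14, 3.14, 3.14].

## Interface

Orientations are given as [roll, pitch, yaw] about the fixed x, y, z axes, in that order (R = Rz(yaw) Ry(pitch) Rx(roll)).
In Python, from plant import robot gives the robot as it stands. Calls block until the motion is done:
- robot.goto(position, orientation): joint-space move of the TCP to a pose.
- robot.move_straight(position, vel=0.15, attitude=None, contact_N=None): straight line of the TCP; attitude=None keeps the orientation; vel is the mean speed in m/s. With contact_N (N) it stops when the force on the tool has changed by that much, and returns True; else False.
- robot.move_joints(angles): joint-space move.
- robot.grip(opening, strength=None): opening from 0.0 (shut) to 1.0 (fully open); strength is the grip in N (None keeps the last); returns when the fingers have stopped.
- robot.sleep(seconds).
- robot.inverse_kinematics(position, orientation): joint angles nearest the present ones, or None.
- robot.sense(): the state.
- robot.grab_frame(name): name is "side" or "top"; returns a dict with "image" (400x640x3 uint8, red, green, blue), "range_z" (400x640 float32, m along the optical axis (not along the pixel's ray), 0 where there is no reading), "fx", "fy", "cx", "cy" (pixels), "R" (3x3) and "t" (3): a world point X has camera coordinates R X + t. Camera axes: x right, y down, z forward; pixel columns grow to the right and rows downward; lengths in m; the calibration is good to about 2 mm. A picture is of the moment at which its call begins.
A pose or a line that the arm cannot do raises robot.IKError and nothing moves.
- robot.close_job(): hands the job in, once; it reports no verdict.
The state is a dict: "t": time; "joint_pos": joint angles; "joint_velocities": joint speeds; "effort": joint torques, N m; "tcp_pos": TCP position; "tcp_rot": TCP orientation; "wrist_force": force on the tool from outside, world axes, zero at the start; "torque": the same for the moment, N m; "opening": opening from 0.0 (shut) to 1.0 (fully open).
Only numpy, scipy, OpenCV 4.12 (cv2) and the standard library are available. Lean on these libraries where they do the work, as an engineer would, in place of code of your own. Each camera call takes 0.05 s, during which the arm holds its last target. There are 200 camera calls.

## Working session

There is one attempt and no reset: what is moved stays moved. The work goes in short steps, each a Python script; the robot and the scene stay as the last script left them, time stands still between calls to the robot, and variables do not carry over. Pictures are saved under pics/ and viewed, about 8 in all and at most 12, crops included, and the job is handed in when it is done.

```bash
ls; mkdir -p pics; python3 - <<'E'
from plant import robot
import cv2,numpy as np
for n in("top","side"):
    f=robot.grab_frame(n); np.savez("f_"+n,**f)
    cv2.imwrite(f"pics/{n}0.png",f["image"][:,:,::-1])
    R,t=np.array(f["R"]),np.array(f["t"]); print(n,f["fx"],f["cx"],f["cy"],"cam",-R.T@t,"fwd",R[2])
s=robot.sense();print(s["t"],s["tcp_pos"],s["tcp_rot"])
E
```

```text
pics
top 441.2033626867493 318.2754087409076 201.9679099670092 cam [0.43196711 0.00188582 0.89249035] fwd [ 0.11746419  0.00357265 -0.99307069]
side 393.57547944077703 316.8163766168928 193.1199163752334 cam [ 0.33362714 -0.57496994  0.47938188] fwd [ 0.25724478  0.78307301 -0.56623474]
0.1 [ 0.22991429 -0.6341007   0.24904756] [ 3.14152007e+00  1.79077408e-03 -1.22294050e+00]
```

View pics/top0.png

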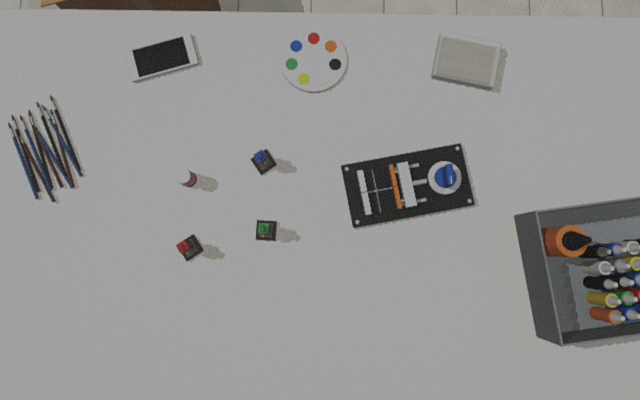

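View pics/side0.png

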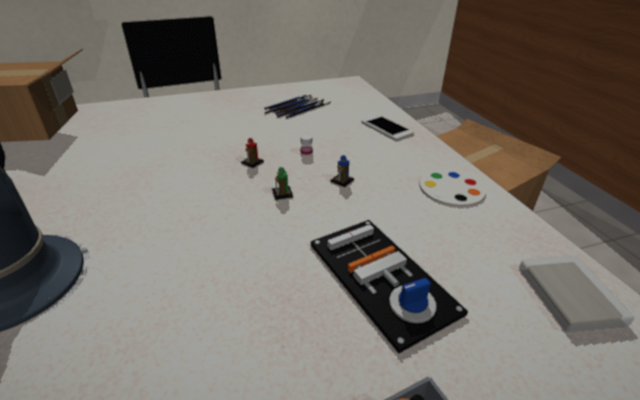

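The top view shows the red figure at about (190,247), green at (266,230), blue at (263,161), the pot at (188,179), and the stage centred near (408,186) with its fixed stop on the left, so stage +y points to image left. The side view shows the same layout, with red at (252,152).

```bash
cat > h.py <<'E'
import numpy as np,cv2
def cast(f,uv,z):
    R,t=np.array(f["R"]),np.array(f["t"]).ravel(); uv=np.atleast_2d(np.array(uv,float))
    c=-R.T@t
    d=np.c_[(uv[:,0]-f["cx"])/f["fx"],(uv[:,1]-f["cy"])/f["fy"],np.ones(len(uv))]@R
    return c+d*((z-c[2])/d[:,2])[:,None]
def proj(f,X):
    q=np.atleast_2d(X)@np.array(f["R"]).T+np.array(f["t"]).ravel()
    return np.c_[f["fx"]*q[:,0]/q[:,2]+f["cx"],f["fy"]*q[:,1]/q[:,2]+f["cy"]]
def blob(m,roi):
    x0,y0,x1,y1=roi; k=np.zeros(m.shape,np.uint8); k[y0:y1,x0:x1]=m[y0:y1,x0:x1]
    v,u=np.nonzero(k); return np.c_[u,v].astype(float)
def rect(f,m,roi,z):
    P=cast(f,blob(m,roi),z)[:,:2]
    (c,s,a)=cv2.minAreaRect((P*1000).astype(np.float32)); return np.array(c)/1000,s,a
def load(n): return {k:v for k,v in np.load(f"f_{n}.npz").items()}
E
python3 - <<'E'
from h import *
f=load("top"); im=f["image"].astype(int); hsv=cv2.cvtColor(f["image"],cv2.COLOR_RGB2HSV)
dark=im.max(2)<60
print("plate",rect(f,dark,(335,135,480,235),.012))
for nm,roi in dict(red=(170,228,208,265),green=(250,215,280,245),blue=(248,145,280,178)).items():
    m=((im.max(2)<75)|(hsv[:,:,1]>110)); 
    print(nm,rect(f,dark,roi,.006),"all",rect(f,m,roi,.006))
H,S,V=cv2.split(hsv)
redm=((H<8)|(H>172))&(S>130)&(V>60); bl=blob(redm,(170,228,208,265)); print("red px",len(bl),bl.mean(0),cast(f,bl.mean(0),.06))
om=(H>5)&(H<20)&(S>130)&(V>120); b=blob(om,(380,155,410,215)); P=cast(f,b,.026);print("pad",len(b),P.mean(0),cv2.minAreaRect((P[:,:2]*1000).astype(np.float32)))
bm=(H>100)&(H<130)&(S>120)&(V>40); b=blob(bm,(420,155,470,200));P=cast(f,b,.056);print("knob",len(b),P.mean(0))
s=load("side")
c=[cv2.resize(f["image"][225:270,165:215],None,fx=8,fy=8,interpolation=2),cv2.resize(s["image"][130:175,227:277],None,fx=8,fy=8,interpolation=2)]
cv2.imwrite("pics/crop1.png",np.hstack(c)[:,:,::-1])
E
```

```text
plate (array([ 0.57344604, -0.17376318]), (127.2731704711914, 247.20053100585938), 11.573775291442871)
red (array([0.44176569, 0.26060168]), (37.113975524902344, 37.53734588623047), 34.88004684448242) all (array([0.44190839, 0.2618107 ]), (38.73088073730469, 40.54723358154297), 34.88004684448242)
green (array([0.47859286, 0.10988988]), (37.13905715942383, 36.535709381103516), 88.17342376708984) all (array([0.47855521, 0.10969098]), (38.067176818847656, 37.805419921875), 87.45531463623047)
blue (array([0.61831207, 0.1183619 ]), (37.06663513183594, 36.51072692871094), 35.14121627807617) all (array([0.62029657, 0.11956789]), (41.70065689086914, 36.93151092529297), 35.141357421875)
red px 82 [182.48780488 246.40243902] [[0.44282591 0.25877799 0.06      ]]
pad 195 [ 0.56797928 -0.14672099  0.026     ] ((568.5431518554688, -146.6416473388672), (89.79936981201172, 8.81863784790039), 11.47542667388916)
knob 322 [ 0.58521651 -0.23769766  0.056     ]
```

View pics/crop1.png

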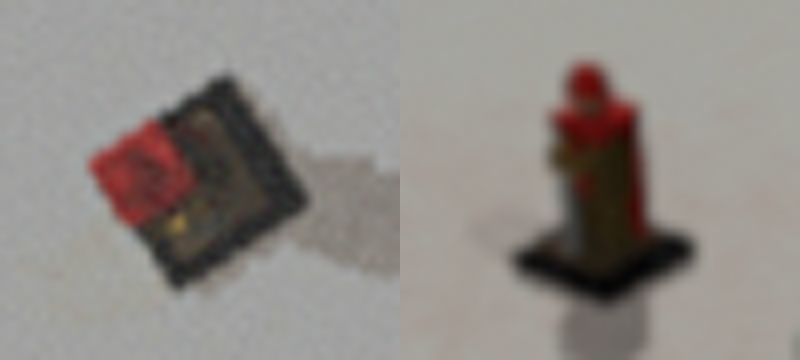

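The plate comes out at 127×247 mm and the pad sits where clamp 0 predicts, within 1.5 mm. The red base is about 37–38 mm square at (0.442, 0.261). The crop shows the sword at the lower left (180,225) of the top view and the cloak on the right edge of the side view, so the figure's x axis points at about 35° and the jaw yaw is -55°. I'll grasp now.

```bash
cat >> h.py <<'E'
A=np.radians(11.55); SX=np.array([np.cos(A),np.sin(A)]); SY=np.array([-np.sin(A),np.cos(A)])
S0=np.array([.57345,-.17376])
def st(x,y,z): return list(S0+SX*x+SY*y)+[z]
E
python3 - <<'E'
from h import *; from plant import robot
pi=np.pi
s=load("side"); d=s["image"].max(2)<60
print("side base",rect(s,d,(235,140,272,172),.006))
o=[pi,0,np.radians(-55.1)]; p=[.4418,.261]
robot.grip(.8,30)
robot.goto(p+[.15],o)
print(robot.move_straight(p+[.041],vel=.12,contact_N=8))
robot.grip(0.0,30)
q=robot.sense();print(q["t"],q["tcp_pos"],q["tcp_rot"],q["opening"],q["wrist_force"])
robot.move_straight(p+[.12],vel=.12)
q=robot.sense();print(q["t"],q["tcp_pos"],q["opening"],q["wrist_force"],q["joint_pos"])
f=robot.grab_frame("side");cv2.imwrite("pics/grasp.png",cv2.resize(f["image"][60:200,170:340],None,fx=3,fy=3)[:,:,::-1])
E
```

```text
side base (array([0.45224121, 0.27855087]), (104.51901245117188, 46.59221649169922), 66.68313598632812)
False
5.2 [0.44206979 0.26116505 0.04141244] [-3.14087099e+00 -2.60128013e-04 -9.61691390e-01] 0.23029084287192997 [-0.56728965  0.12141438  3.46180961]
6.0083 [0.44142197 0.26045515 0.11939647] 0.2258948436535759 [-0.04666777 -0.64304165 -0.46795503] [-0.0047931   0.48607624 -0.77615674  2.00875444  0.46003926  0.82853844
 -2.00516254]
```

View pics/grasp.png

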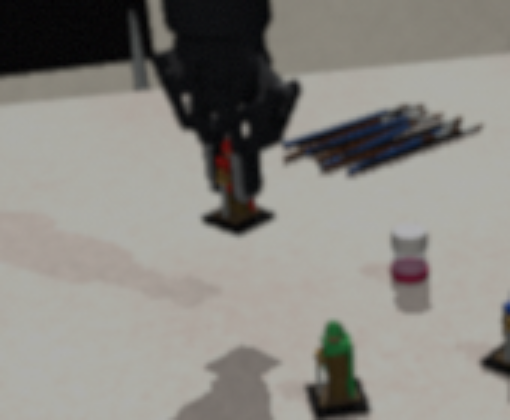

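Held: the gap is about 19.5 mm, matching the 20 mm torso, and the figure hangs upright at (238,215) in the crop. The side-view base mask had picked up the dark torso (104 mm long), so I discard that number. Next is carrying it over the stage and checking before lowering.

```bash
python3 - <<'E'
from h import *; from plant import robot
pi=np.pi; p=list(robot.sense()["tcp_pos"][:2])
robot.move_straight(p+[.18],vel=.2)
o=[pi,0,A]
robot.goto(st(0,.059,.18),o)
robot.move_straight(st(0,.059,.075),vel=.12)
q=robot.sense();print(q["t"],q["tcp_pos"],q["tcp_rot"],q["opening"],q["joint_pos"])
for n,(u0,v0,u1,v1) in dict(side=(290,180,480,350),top=(320,120,490,240)).items():
    f=robot.grab_frame(n); np.savez("f2_"+n,**f)
    cv2.imwrite(f"pics/pre_{n}.png",cv2.resize(f["image"][v0:v1,u0:u1],None,fx=3.5,fy=3.5,interpolation=2)[:,:,::-1])
E
```

```text
9.0917 [ 0.5622974  -0.11581982  0.07573953] [ 3.14119469e+00 -1.44706276e-03  2.01665058e-01] 0.22969132385953456 [ 0.77395153  0.69970073 -0.89694516  1.89255599  0.69996456  0.89673441
 -0.27146971]
```

View pics/pre_side.png

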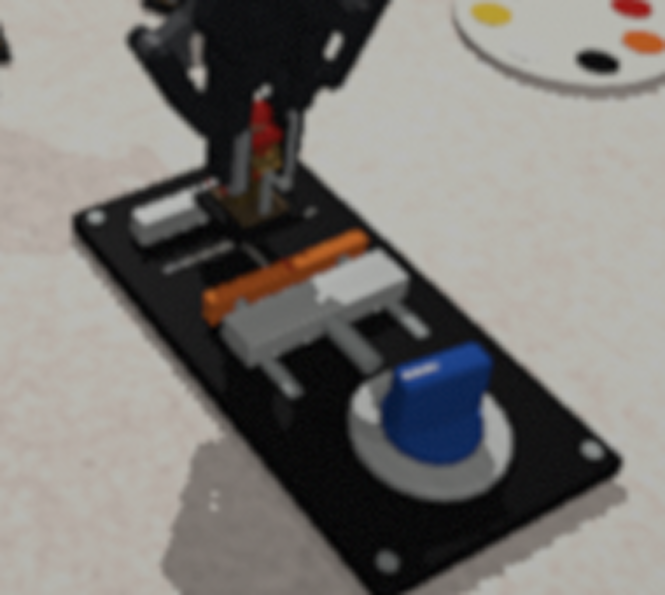

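The base hangs between the stops (crop corners near (235,235) and (300,212)), square to them and facing the knob. I'll lower it gently with contact stop and release only if it is at plate height.

```bash
python3 - <<'E'
from h import *; from plant import robot
f=load("side"); uv=[(290+x/3.5,180+y/3.5) for x,y in((235,235),(300,212))]
P=cast(f,uv,.036)[:,:2]-S0; print("front corners stage xy",P@SX,P@SY)
robot.move_straight(st(0,.059,.058),vel=.06,contact_N=6)
c=robot.move_straight(st(0,.059,.0525),vel=.015,contact_N=3)
q=robot.sense();print(c,q["t"],q["tcp_pos"],q["wrist_force"])
if q["tcp_pos"][2]<.0565:
    robot.grip(.5); robot.sleep(.2)
    z=q["tcp_pos"]
    robot.move_straight(st(0,.059,.15),vel=.12)
    q=robot.sense();print(q["t"],q["tcp_pos"],q["opening"])
    robot.goto(st(0,-.075,.15),[np.pi,0,A+np.pi/2-np.pi])
    q=robot.sense();print(q["t"],q["tcp_pos"],q["tcp_rot"],q["joint_pos"])
f=robot.grab_frame("side");np.savez("f3_side",**f)
f2=robot.grab_frame("top");np.savez("f3_top",**f2)
a=cv2.resize(f["image"][190:350,300:480],(675,600)[::1],interpolation=2)
cv2.imwrite("pics/placed.png",a[:,:,::-1])
E
```

```text
front corners stage xy [-0.01469176  0.02209589] [0.04506457 0.04329675]
True 9.9917 [ 0.56186618 -0.11595095  0.05342951] [-0.66560951 -0.13360502  3.7713611 ]
11.5 [ 0.56101565 -0.11612271  0.14927074] 0.4986236899221198
12.5583 [ 0.58824483 -0.24619887  0.14937919] [ 3.14079026e+00  1.30844150e-03 -1.36686366e+00] [ 0.73183695  0.57323831 -0.56935233  1.70037469  0.35983006  0.97564596
 -1.33667028]
```

View pics/placed.png

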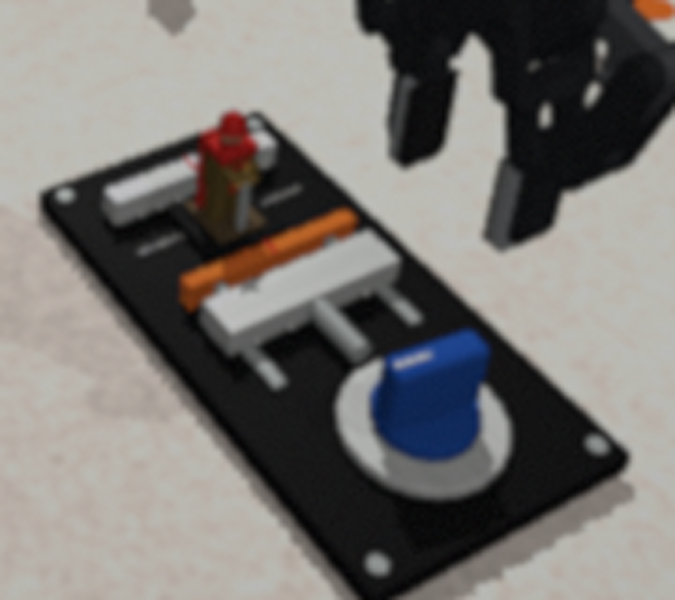

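The figure stands upright and square between the stops, near (225,200) in the crop, and the sliding stop is open. I'll check its x offset against the stop's ends in the same image before clamping.

```bash
python3 - <<'E'
from h import *
for n in("3_top","3_side"):
    f={k:v for k,v in np.load(f"f{n}.npz").items()}
    hsv=cv2.cvtColor(f["image"],cv2.COLOR_RGB2HSV);H,S,V=cv2.split(hsv)
    def m(mask,X,r,z,nm):
        u,v=proj(f,X)[0].astype(int); b=blob(mask,(max(u-r,0),max(v-r,0),u+r,v+r))
        if len(b)<5: print(n,nm,"none",u,v);return
        P=(cast(f,b,z)[:,:2]-S0)@np.c_[SX,SY]*1000
        print(n,nm,len(b),(u,v),"mean",P.mean(0).round(1),"lo",np.percentile(P,2,0).round(1),"hi",np.percentile(P,98,0).round(1))
    m(((H<8)|(H>172))&(S>130)&(V>60),st(0,.06,.072),14,.072,"red top")
    m((H>5)&(H<20)&(S>130)&(V>120),st(0,.026,.026),28,.026,"pad")
    m((V>140)&(S<40),st(0,.092,.026),24,.026,"fixed stop")
    m((H>100)&(H<130)&(S>120)&(V>40),st(0,-.075,.056),26,.056,"knob")
f={k:v for k,v in np.load("f3_top.npz").items()}
cv2.imwrite("pics/top3.png",cv2.resize(f["image"][140:235,335:480],None,fx=5.4,fy=5.4,interpolation=2)[:,:,::-1])
E
```

```text
3_top red top 144 (np.int64(382), np.int64(185)) mean [-2.2 64.9] lo [-12.   40.7] hi [ 8.5 77.6]
3_top pad 187 (np.int64(395), np.int64(186)) mean [ 1.2 27.4] lo [-42.9  23.4] hi [44. 32.]
3_top fixed stop 581 (np.int64(363), np.int64(192)) mean [-1.000e-01  1.154e+02] lo [-39.5  85.1] hi [ 52.1 144.6]
3_top knob 222 (np.int64(449), np.int64(174)) mean [ -6.5 -61.7] lo [-20.5 -83.2] hi [ 10.9 -46.2]
3_side red top 145 (np.int64(360), np.int64(222)) mean [-8.6 49.3] lo [-24.8  36.3] hi [ 5.5 63.3]
3_side pad 214 (np.int64(370), np.int64(255)) mean [ 1.2 23.9] lo [-41.5  19.3] hi [43.6 28.9]
3_side fixed stop 1026 (np.int64(348), np.int64(232)) mean [ 12.7 128.2] lo [-36.8  84.7] hi [ 68.7 168.7]
3_side knob 747 (np.int64(414), np.int64(283)) mean [-11.7 -90.9] lo [ -39.  -112.1] hi [ 20.1 -70.5]
```

View pics/top3.png

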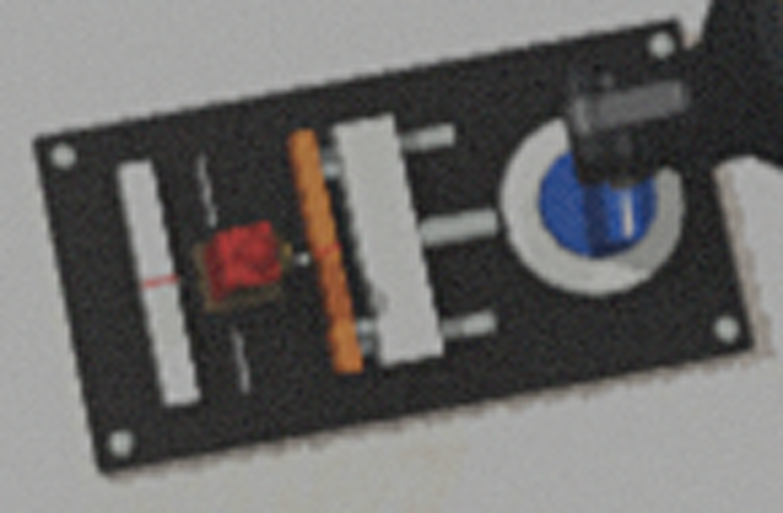

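The red marks on the two stops are at (160,281) and (328,252). The base hides the cross line from (213,222) to (235,330), which puts the figure about 2–3 mm off the centre line toward −x. That is within the 6 mm allowed, and it is square, so I'll go on to the clamp. I'll use the half-turned grasp so that joint 7 has room for the clockwise turn.

```bash
python3 - <<'E'
from h import *; from plant import robot
pi=np.pi; y0=A+pi/2
K=lambda z: st(.001,-.0745,z)
robot.goto(K(.15),[pi,0,y0])
print("joint7",robot.sense()["joint_pos"][6])
robot.move_straight(K(.075),vel=.12)
c=robot.move_straight(K(.049),vel=.05,contact_N=8)
q=robot.sense();print(c,q["t"],q["tcp_pos"])
if not c:
    robot.grip(0.0,60)
    q=robot.sense();print(q["t"],q["opening"],q["wrist_force"])
    for a in np.arange(1,7)*.25:
        robot.goto(K(.049),[pi,0,y0-a])
        q=robot.sense();print(round(a,2),round(q["t"],2),(y0-q["tcp_rot"][2]).round(3),q["opening"].round(3),np.round(q["wrist_force"],1),np.round(q["torque"],2))
f=robot.grab_frame("side");np.savez("f4_side",**f)
cv2.imwrite("pics/turned.png",cv2.resize(f["image"][190:350,300:480],(675,600),interpolation=2)[:,:,::-1])
E
```

```text
joint7 1.4558823441555213
False 16.475 [ 0.58942282 -0.24644565  0.04894761]
16.8417 0.14869285908282515 [ 0.12598993 -5.36108251  3.68053026]Traceback (most recent call last):
  File "<stdin>", line 14, in <module>
AttributeError: 'float' object has no attribute 'round'
```

The 0.149 opening is a 12.6 mm gap, close to the bar's 14 mm. Only my print statement failed, after the first 0.25 rad step, so I continue from there.

```bash
python3 - <<'E'
from h import *; from plant import robot
pi=np.pi; y0=A+pi/2
K=lambda z: st(.001,-.0745,z)
for a in [.5,.75,1.,1.25,1.4,1.51]:
    robot.goto(K(.049),[pi,0,y0-a])
    q=robot.sense();print(a,round(q["t"],2),round(float(y0-q["tcp_rot"][2]),3),round(q["opening"],3),np.round(q["wrist_force"],1),np.round(q["torque"],2))
f=robot.grab_frame("side");np.savez("f4_side",**f)
cv2.imwrite("pics/turned.png",cv2.resize(f["image"][190:350,300:480],(675,600),interpolation=2)[:,:,::-1])
E
```

```text
0.5 17.5 0.502 0.15 [ 0.8 -5.1  3.4] [-1.15 -0.08 -0.15]
0.75 17.82 0.752 0.153 [ 0.7 -5.   3.1] [-1.13 -0.11 -0.14]
1.0 18.15 1.002 0.152 [ 0.5 -5.8  3.9] [-1.15 -0.09 -0.14]
1.25 18.48 1.252 0.151 [ 0.1 -4.7  3.5] [-1.09 -0.1  -0.15]
1.4 18.73 1.402 0.157 [ 0.7 -5.   3. ] [-1.13 -0.11 -0.15]
1.51 18.98 1.512 0.148 [ 0.9 -5.1  2.8] [-1.13 -0.06 -0.05]
```

View pics/turned.png

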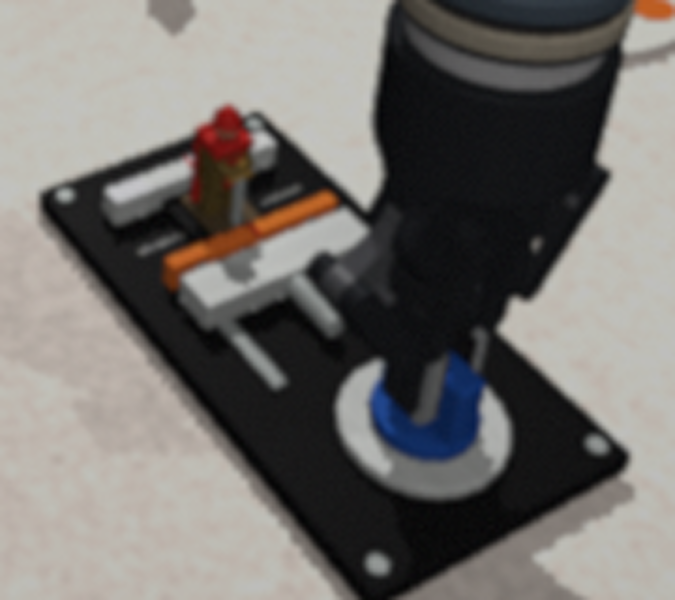

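The sliding stop (orange, about (250,235)) is now against the base, and the knob has turned about 1.5 rad. I'll release, retreat and check.

```bash
python3 - <<'E'
from h import *; from plant import robot
robot.grip(.5); robot.sleep(.2)
robot.move_straight(st(.001,-.0745,.16),vel=.12)
robot.goto([.45,-.45,.25],robot.sense()["tcp_rot"])
print(robot.sense()["t"])
f=robot.grab_frame("top");s=robot.grab_frame("side")
H,S,V=cv2.split(cv2.cvtColor(f["image"],cv2.COLOR_RGB2HSV))
b=blob((H>5)&(H<20)&(S>130)&(V>120),(365,150,415,220));P=(cast(f,b,.026)[:,:2]-S0)@np.c_[SX,SY]*1000;print("pad",len(b),np.median(P,0))
a=cv2.resize(f["image"][140:235,335:480],(600,393),interpolation=2); c=cv2.resize(s["image"][190:350,300:480],(442,393),interpolation=2)
cv2.imwrite("pics/final.png",cv2.resize(np.hstack([a,c]),(800,302),interpolation=cv2.INTER_AREA)[:,:,::-1])
E
```

```text
21.7167
pad 181 [ 2.76149682 40.58075873]
```

View pics/final.png

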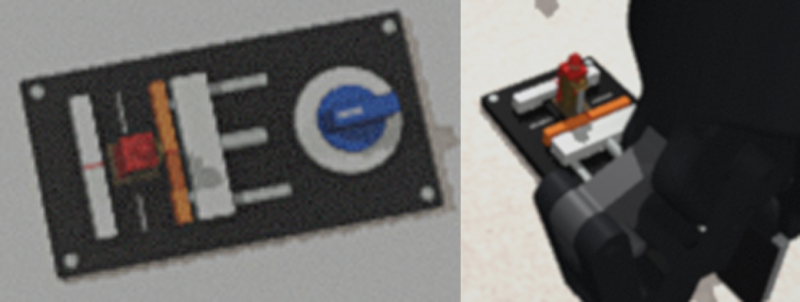

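The final picture shows the sliding stop (170,150) against the base and the figure upright at (135,150). The knob bar's white mark slopes about −15.6°, against −10.5° for the stage's y axis. That makes the clamp about 1.48–1.51 rad. The robot is clear, so I'm handing in.

```bash
python3 -c "
from plant import robot
robot.close_job()"
```

```text
the job is handed in; nothing more can be done
```

The job is handed in, and my last checks indicate it succeeded; the interface gives no verdict. The red figure stands on the plate, clamped between the stops. I gripped it by its torso, lowered it gently with contact stop (about 4 N at the wrist), let go, then turned the blue knob clockwise and backed the arm away. The last clock reading before hand-in was about 22 s of the 46 s allowed.

**What the last checks showed:**
- **Clamp:** the gripper turned the knob to 1.51 rad. The bar's slope in the final top picture reads about 1.48 rad; both are above the required 1.40.
- **Sliding stop:** it sits at y of about 40.6 mm on the stage, against 41 mm expected when pressed on the base. I could not measure the pressing force directly.
- **Figure:** upright and visibly square to the stops. It is about 2–3 mm off the white centre line toward −x, inside the 6 mm limit.
- **Other pieces:** the arm did not go near the other figures or the paint pot, but I did not measure their positions again at the end.

**Checks that failed or disagreed:**
- **Side-view base outline:** it caught the figure's dark torso and came out far too long, so I discarded it.
- **Side-view corner estimate:** read by eye before lowering, it put the figure about 3.7 mm off toward +x. The top view said the opposite, and I trusted the top view.
- **Script crash:** one script stopped on a print statement partway through the knob turn, with no effect on the motion.

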